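# Level the tank stand with a spirit level and keep it pressed

## Robot

A 7-joint arm with a two-finger parallel gripper is mounted at the origin on the work surface. World frame = base frame: x ahead of the robot, y to its left, z up, the work surface at z = 0. Lengths are in m, angles in degrees, forces in N, time in s.
With the tool pointing down it reaches from about 0.425 to 0.875 m from the base axis. Payload 4.7 kg.
Tool frame: the origin (TCP) lies at the very end of the fingers, on their centre line; the grasp point (between the pads) lies env.tcp_to_grasp behind it (env.tcp_to_grasp is the distance from the TCP to the grasp point, in m); z points along the fingers, x is the direction in which the jaws open and shut, and the axes are right-handed (so a half turn about z gives the same grasp; the last joint's range is limited). The gripper opens to 87 mm and grips with 3 to 60 N. Pads are 19 mm wide; open, the fingers measure 117 mm over their backs; the gripper's body (75 mm by 190 mm) begins 51 mm behind the grasp point.
Start: joints at [-73.218, 18.392, -4.016, 83.108, 1.295, 78.541, -3.26], TCP at [0.179, 0.625, 0.223] pointing down, gripper open.
Joint ranges: [-163.93, 163.93], [-17.29, 119.83], [-79.2, 71.16], [3.27, 140.29], [-89.18, 269.18], [5.43, 117.66], [-154.24, 154.24]. Speed limits (degrees/s): [147.25, 147.25, 180, 180, 180, 180, 180].

## Interface

Orientations are given as [roll, pitch, yaw] about the fixed x, y, z axes, in that order (R = Rz(yaw) Ry(pitch) Rx(roll)).
In Python, from cell import env gives the robot as it stands. The module is installed in compiled form; this text tells all that it offers.
- The arm moves only by the tool send_rows, never from a script. Its argument "steps" is a list of rows, each a list of 3 entries, a list of its own where there are three numbers: the shift along the tool's x, y, z in m, then the turn, a rotation vector about the tool's x, y, z in rad, then the finger opening in m, from 0 to 0.087. A call has exactly 5 rows; each row is the pose to reach, as a shift and turn from the pose commanded when the call began, along the tool's axes at that moment; what a row does not reach only later rows make up. A row lasts 1/12 s, in which the tool goes at most 41.7 mm and 7.16 degrees, less where a joint would pass 70% of its speed; a pose out of reach is approached as far as the arm can. A call with a gripper value outside its range is refused whole. The fingers move at their own pace and stop on an object; "grip_force" is the grip in N (left out, the last holds). Time passes only in rows, so rows that repeat a pose let the fingers close, or fill a call up. It gives the time, the measured TCP pose, the force and the opening at its end, in the units of the state.
- env.get_obs(): the state, without advancing time (a new reading comes with each control period).
- env.read_camera(name): name is "side" or "top" or "wrist"; returns a dict with "pixels" (400x640x3 uint8, red, green, blue), "fx", "fy", "cx", "cy" (pixels), "position" and "rotation" of the camera in the world. Camera axes: x right, y up, looking along -z (the intrinsics and any distortion apply to the point x, -y, -z); pixel columns grow to the right and rows downward; lengths in m; the calibration is good to about 2 mm. A picture is of the moment at which its call begins. There is no depth.
- env.sign_off(): hands the job in, once; it reports no verdict.
The state is a dict: "time_s": time; "qpos": joint angles; "joint_velocities": joint speeds; "effort": joint torques, N m; "tool_pos": TCP position; "tool_rot": TCP orientation; "force": force on the tool from outside, world axes, zero at the start; "wrist_torque": the same for the moment, N m; "grip_width": finger opening in m.
Only numpy, scipy, OpenCV 4.12 (cv2) and the standard library are available. Lean on these libraries where they do the work, as an engineer would, in place of code of your own. Each camera call takes 0.05 s, during which the arm holds its last target.

## Task

The little tank stand dips at the front. Lay the yellow spirit level on its white board, running front to back, then turn the black knob of the levelling foot until the bubble stands between the two black lines. Finish holding: press the level down firmly onto the board (about 10 N) with the bubble still between the lines and keep pressing, do not let go, so that I can tighten the lock nut; leave the jar, the plant and the mouse alone.

Things in the scene. Friction and masses are not known exactly. Their poses are not given: they have to be found in the camera images.
- level: Yellow spirit level, 180 x 28 x 32 mm (its x, y, z), about 0.25 kg, loose on the desk, right way up. Origin: centre of its underside; x along its length, z up. Grip it across the 28 mm width. Black thumb pad, 34 x 24 mm, in the middle of its top: press here. Green vial window on the top at x = +55 mm. Lay it either way round, within about 10 degrees of front to back.
- bubble (a joint): Bubble: white bar 11 mm long in the green window, value in m along the level's +x, 0 = centred; between the two black lines (16 mm apart) means within 2.5 mm of 0. It drifts to the higher end of the level, 0.5 m per rad of tilt, stops at 17.5 mm, and takes about 1.5 s to settle. Meaningful only while the level lies still.
- vial (a point): Mid-point of the green vial window (50 x 18 mm), on the top of the level, 55 mm along its +x from its middle, 33 mm above its underside; axes as the level's.
- board: White board of the stand, 290 (front to back) x 240 x 16 mm, aluminium strip on its front edge. Origin: on the tipping axis (along y), 15 mm in from the rear edge, 17 mm below the top face. x points to the rear (away from the robot), z up. Only the foot knob tips it; it stays where it is left. It starts dipped at the front by 0.5 to 1.5 degrees.
- board_top (a point): Centre of the board's flat top face, about 80 mm above the desk. x to the rear along the 290 mm length, y to the left, z normal to the top. The knob stands at x = -105 mm, y = 0; the rest of the top is free: the level fits well with its middle at x = +30, y = +60 mm.
- knob_grip (a point): Grip point on the axis of the black levelling-foot knob near the board's front edge: upright, round, 40 mm diameter (43 mm over its look-only ribs), 26 mm tall; its top is 12 mm above this point, the board face 20 mm below. z is its axis; a white pointer line runs along -x. Grip it from above.
- foot_knob (a joint): Angle of the knob in rad, growing clockwise seen from above; starts within 0.3 of 0, turns to 3.1 either way. Clockwise raises the board's front: 0.018 rad of tilt per rad of turn (the knob rises 4.2 mm per rad). Level needs 0.5 to 1.4 rad clockwise, different every time: go by the bubble. Resists with 0.15 Nm, stays where left.
- spice_jar: Bystander: amber jar with a black cap, 48 mm diameter, 85 mm tall; origin at the centre of its underside. Leave alone.
- plant_pot: Bystander: white pot, up to 72 mm diameter, 65 mm tall, with leaves up to 140 mm (look only); origin at the centre of its underside. Leave alone.
- mouse: Bystander: black computer mouse, 105 x 60 x 33 mm; origin at the centre of its underside. Leave alone.
Mind the look-alikes: they are no part of the job. Of the things that look like the level, the middle-sized one is meant.

How it is judged (in metres and radians):
On the way, in this order (a step that is already met when the one before it is completed fails the run):
1. the level lies flat on the board, front to back (contact force between level and board above 0.8 N and angle between the x axis of level and the x axis of board_top, either way round below 0.2 rad and z of level in the frame of board_top between -0.004 and 0.004 m and x of level in the frame of board_top between -0.12 and 0.12 m and y of level in the frame of board_top between -0.115 and 0.115 m), for 0.3 s.
2. the foot has been turned until the bubble is centred, the level still lying on the board (all of step 1 and value of joint bubble between -0.0028 and 0.0028 m and angle between board_top's own z axis and vertical below 0.0075 rad), for 0.3 s.
At the end, for the whole second after the job is handed in: Level flat on the board (within 4 mm), within 0.2 rad of front to back, its middle over the board, bubble within 2.8 mm of centre, board within 0.0075 rad of level, and the robot pressing on it: 5.5 to 35 N (its weight included) between level and board, all through the last second (angle between the x axis of level and the x axis of board_top, either way round below 0.2 rad and z of level in the frame of board_top between -0.004 and 0.004 m and x of level in the frame of board_top between -0.12 and 0.12 m and y of level in the frame of board_top between -0.115 and 0.115 m and value of joint bubble between -0.0028 and 0.0028 m and angle between board_top's own z axis and vertical below 0.0075 rad and contact force between level and board between 5.5 and 35 N and contact force between any of the fingers, the arm and level above 2 N and linear speed of level below 0.02 m/s); the arm keeps its last pose, push and grip.
It fails at once if the spice jar is moved more than 30 mm (distance of spice_jar from where it was at the start of the episode above 0.03 m).
It fails at once if the plant pot is moved more than 30 mm (distance of plant_pot from where it was at the start of the episode above 0.03 m).
It fails at once if the mouse is moved more than 30 mm (distance of mouse from where it was at the start of the episode above 0.03 m).
It also fails if it takes over 59 s, if anything falls off the work surface, if the arm or the gripper's body presses on something with over 40 N, if the wrist force passes 120 N, or if a joint passes its speed limit or range.

## Working session

There is one attempt and no reset: what is moved stays moved. The work goes in short steps, Python scripts to look and compute and a tool call to move; the robot and the scene stay as the last step left them, time stands still between calls to the robot, and variables do not carry over. Pictures are saved under pics/ and viewed, and the job is handed in when it is done.

Besides the shell and the picture viewer there is one more tool, called after ">>>" as name([rows], argument=value, ...), one row to a line, values as JSON. send_rows: Moves the arm, as the interface text tells. Its arguments: {"type":"object","properties":{"steps":{"type":"array"},"grip_force":{"type":"number"}},"required":["steps"]}

```bash
mkdir -p pics; cat > h.py <<'E'
import numpy as np, cv2
from cell import env
from scipy.spatial.transform import Rotation as R
def cam(n,save=None):
    c=env.read_camera(n)
    if save: cv2.imwrite('pics/'+save+'.png',c['pixels'][:,:,::-1])
    return c
def ray(c,u,v):
    d=np.array([(u-c['cx'])/c['fx'],-(v-c['cy'])/c['fy'],-1.0])
    r=np.array(c['rotation']); 
    if r.shape!=(3,3): r=R.from_euler('xyz',r,degrees=True).as_matrix()
    return np.array(c['position']),r@d
def onz(c,u,v,z):
    p,d=ray(c,u,v); return p+d*(z-p[2])/d[2]
def proj(c,P):
    r=np.array(c['rotation'])
    if r.shape!=(3,3): r=R.from_euler('xyz',r,degrees=True).as_matrix()
    q=r.T@(np.array(P)-np.array(c['position']))
    return c['cx']+c['fx']*q[0]/-q[2], c['cy']-c['fy']*q[1]/-q[2]
E
python3 - <<'E'
from h import *
for n in ['top','side','wrist']:
    c=cam(n,n+'0'); print(n,c.keys(),c['position'],c['rotation'],c['fx'],c['fy'],c['cx'],c['cy'])
print(env.get_obs(),env.tcp_to_grasp)
E
```

```text
top dict_keys(['pixels', 'fx', 'fy', 'cx', 'cy', 'position', 'rotation']) [ 0.26713789 -0.01768167  1.14898731] [ 11.91127317  -0.25480883 -88.23614728] 366.8075498619632 366.8075498619632 316.6929871144309 203.39434558268442
side dict_keys(['pixels', 'fx', 'fy', 'cx', 'cy', 'position', 'rotation']) [ 0.28645522 -0.89440604  1.05415694] [ 41.85285269   0.54741345 -14.66355035] 418.45095664396587 418.45095664396587 320.97031634676347 201.87577457828615
wrist dict_keys(['pixels', 'fx', 'fy', 'cx', 'cy', 'position', 'rotation']) [0.10938688 0.64520662 0.38504695] [-15.42304969   0.11222981  74.02964232] 327.2464283370351 327.2464283370351 319.42052082128936 196.70868440610676
{'time_s': 0.15, 'qpos': array([-73.21862372,  18.42865843,  -4.01906874,  83.15667163,
         1.29602656,  78.53906897,  -3.25880134]), 'joint_velocities': array([-0.03361859, -0.03464999,  0.08378142, -0.31973534, -0.00192546,
        0.05104536, -0.01534418]), 'effort': array([ 2.91981059e-04, -4.91795683e+01, -4.04402381e-01, -3.12877786e+01,
       -6.39392040e-02,  4.04961419e-02,  1.22105353e-04]), 'tool_pos': array([0.17878186, 0.62452494, 0.2217396 ]), 'tool_rot': array([1.79995257e+02, 7.91158123e-02, 7.40327257e+01]), 'force': array([ 0.1336805 , -0.60635197,  0.75962177]), 'wrist_torque': array([ 0.00466145,  0.00155296, -0.04086142]), 'grip_width': 0.08710540487218627} 0.0187
```

View pics/top0.png

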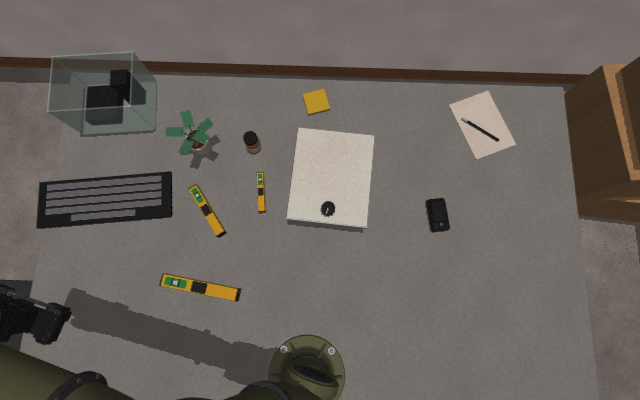

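View pics/side0.png

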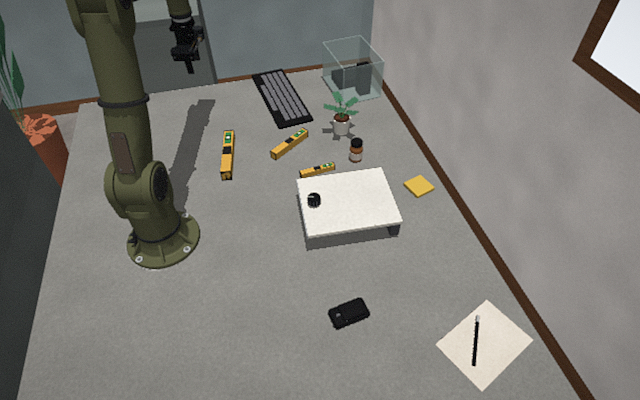

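View pics/wrist0.png

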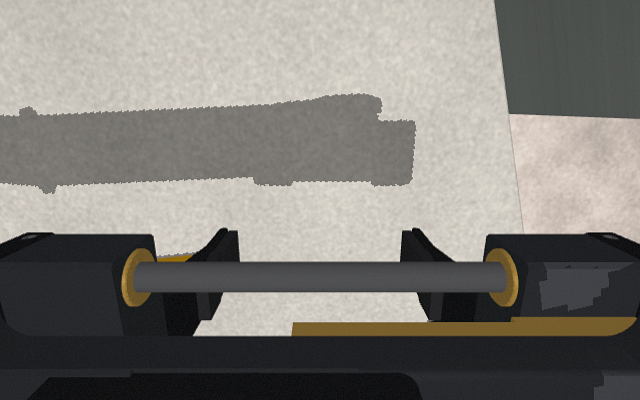

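Three level look-alikes appear in the top view: (200,287) largest, (207,210) middle, (261,192) smallest. The middle-sized one at (207,210) should be the 180 mm level. I'll measure all three and enlarge it.

```bash
python3 - <<'E'
from h import *
c=cam('top'); im=c['pixels']
hsv=cv2.cvtColor(im,cv2.COLOR_RGB2HSV)
m=cv2.inRange(hsv,(15,120,80),(90,255,255))
m=cv2.morphologyEx(m,cv2.MORPH_CLOSE,np.ones((13,13)))
cs,_=cv2.findContours(m,cv2.RETR_EXTERNAL,cv2.CHAIN_APPROX_NONE)
for k in cs:
    if cv2.contourArea(k)<150: continue
    P=np.array([onz(c,u,v,0.032)[:2] for u,v in k[:,0]],np.float32)
    print(k[:,0].mean(0).round(),cv2.minAreaRect(P*1000))
g=cv2.inRange(hsv,(45,120,60),(85,255,255))
n,l,s,ce=cv2.connectedComponentsWithStats(g)
for i in range(1,n):
    if s[i,4]>8: print('green',ce[i],s[i,4],onz(c,*ce[i],0.033).round(4))
b=cv2.inRange(hsv,(0,0,0),(180,255,60))
n,l,s,ce=cv2.connectedComponentsWithStats(b)
for i in range(1,n):
    if 40<s[i,4]<900: print('blk',ce[i],s[i],onz(c,*ce[i],0.033).round(4),onz(c,*ce[i],0.112).round(4))
# board
w=cv2.inRange(hsv,(0,0,190),(180,50,255)); cs,_=cv2.findContours(w,cv2.RETR_EXTERNAL,cv2.CHAIN_APPROX_NONE)
for k in cs:
    if cv2.contourArea(k)>3000:
        P=np.array([onz(c,u,v,0.08)[:2] for u,v in k[:,0]],np.float32); print('board',cv2.minAreaRect(P*1000), cv2.boxPoints(cv2.minAreaRect(P*1000)))
cr=cv2.resize(im[165:250,170:380],None,fx=3.8,fy=3.8,interpolation=cv2.INTER_CUBIC)
cv2.imwrite('pics/crop1.png',cr[:,:,::-1])
E
```

```text
[199. 287.] ((239.32696533203125, 326.73968505859375), (227.57139587402344, 38.06044006347656), 80.81079864501953)
[206. 210.] ((473.4442138671875, 326.8311767578125), (174.97413635253906, 29.969758987426758), 34.692466735839844)
[261. 192.] ((534.4715576171875, 160.95864868164062), (129.9169921875, 21.904582977294922), 5.9769086837768555)
[316. 101.] ((847.3661499023438, -1.7704658508300781), (78.86779022216797, 75.5364990234375), 16.965856552124023)
[623. 119.] ((814.5069580078125, -1013.4583740234375), (408.388427734375, 80.2564468383789), 1.7137514352798462)
green [259.8 175. ] 10 [0.5885 0.167  0.033 ]
green [260.1 182.8] 10 [0.5631 0.1645 0.033 ]
green [197.18181818 194.96363636] 55 [0.5176 0.3581 0.033 ]
green [175.192 282.088] 125 [0.2505 0.3973 0.033 ]
blk [24.38127854 61.89041096] [  0  57  51  11 438] [0.9587 0.9847 0.033 ] [0.9097 0.9137 0.112 ]
blk [632.61641221  86.19083969] [622  60  18  59 524] [ 0.937  -1.0603  0.033 ] [ 0.8896 -0.9865  0.112 ]
blk [137.39189189  92.90540541] [131  76  15  29 296] [0.8576 0.5898 0.033 ] [0.8158 0.5468 0.112 ]
blk [589.14108911 106.51
[... 717 characters left out ...]
 214.61881978] [426 198  24  34 627] [ 0.4789 -0.3889  0.033 ] [ 0.4639 -0.3626  0.112 ]
blk [327.75572519 208.00763359] [321 202  14  14 131] [ 0.4891 -0.0501  0.033 ] [ 0.4733 -0.0478  0.112 ]
blk [205.61904762 209.33333333] [201 204  10  11  63] [0.4729 0.3276 0.033 ] [0.4583 0.3031 0.112 ]
blk [198.62857143 286.8       ] [191 281  16  12 140] [0.239  0.3265 0.033 ] [0.241  0.3021 0.112 ]
blk [193.8 398.6] [178 398  33   2  55] [-0.065   0.3104  0.033 ] [-0.0415  0.2872  0.112 ]
board ((581.115966796875, -57.324249267578125), (233.5340576171875, 284.34130859375), 85.38832092285156) [[ 430.01727  -162.28242 ]
 [ 713.43805  -185.14407 ]
 [ 732.21466    47.633926]
 [ 448.79388    70.495575]]
```

View pics/crop1.png

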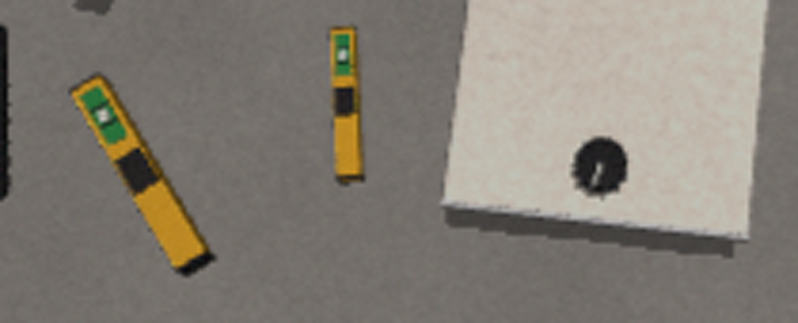

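The crop confirms it. The middle one measures 175 x 30 mm, matching 180 x 28, against 228 and 130 mm for the others. Its vial end points to the upper left. The knob in the crop is at (600,165).

```bash
cat >> h.py <<'E'
def tgt(x,y,z,yaw):
    o=env.get_obs(); Rt=R.from_euler('xyz',o['tool_rot'],degrees=True)
    s=Rt.inv().apply(np.array([x,y,z])-o['tool_pos'])
    w=(Rt.inv()*R.from_euler('xyz',[180,0,yaw],degrees=True)).as_rotvec()
    print('t',o['time_s'],'shift',s.round(4),'turn',w.round(4),'calls',np.linalg.norm(s)/.208,np.linalg.norm(w)/.6245)
E
python3 -c "
from h import *
tgt(.473,.327,.2,-55.3)"
```

```text
t 0.2 shift [-0.2051  0.3647  0.0221] turn [1.4000e-03 5.0000e-04 2.2572e+00] calls 2.0145849321559974 3.614449805046424
```

>>> send_rows([
  [[-0.02, 0.036, 0.004], [0, 0, 0.12], 0.087],
  [[-0.04, 0.072, 0.008], [0, 0, 0.24], 0.087],
  [[-0.06, 0.11, 0.012], [0, 0, 0.36], 0.087],
  [[-0.08, 0.146, 0.016], [0, 0, 0.48], 0.087],
  [[-0.1, 0.182, 0.02], [0, 0, 0.6], 0.087],
])

```text
time_s: 0.62
tool_pos: [0.3268, 0.4777, 0.2024]
tool_rot: [-180.0, -0.0, 39.3]
force: [0.5, 0.4, 0.1]
grip_width: 0.0869
```

```bash
python3 -c "
from h import *
tgt(.473,.327,.2,-55.3)"
```

```text
t 0.6167 shift [0.0176 0.2092 0.0024] turn [-1.0000e-04 -0.0000e+00  1.6515e+00] calls 1.0092815139175055 2.6444795355110666
```

>>> send_rows([
  [[0.003, 0.04, 0], [0, 0, 0.12], 0.087],
  [[0.007, 0.08, 0], [0, 0, 0.24], 0.087],
  [[0.01, 0.12, 0], [0, 0, 0.36], 0.087],
  [[0.014, 0.16, 0], [0, 0, 0.48], 0.087],
  [[0.017, 0.2, 0], [0, 0, 0.6], 0.087],
])

```text
time_s: 1.03
tool_pos: [0.4675, 0.3346, 0.2028]
tool_rot: [-180.0, -0.0, 4.9]
force: [0.7, 1.6, -0.4]
grip_width: 0.0874
```

>>> send_rows([
  [[0, 0, 0], [0, 0, 0.12], 0.087],
  [[0, 0, 0], [0, 0, 0.24], 0.087],
  [[0, 0, 0], [0, 0, 0.36], 0.087],
  [[0, 0, 0], [0, 0, 0.48], 0.087],
  [[0, 0, 0], [0, 0, 0.6], 0.087],
])

```text
time_s: 1.45
tool_pos: [0.4664, 0.336, 0.2025]
tool_rot: [180.0, 0.0, -29.5]
force: [-0.9, 0.0, -0.3]
grip_width: 0.087
```

>>> send_rows([
  [[0, 0, 0], [0, 0, 0.12], 0.087],
  [[0, 0, 0], [0, 0, 0.24], 0.087],
  [[0, 0, 0], [0, 0, 0.36], 0.087],
  [[0, 0, 0], [0, 0, 0.45], 0.087],
  [[0, 0, 0], [0, 0, 0.45], 0.087],
])

```text
time_s: 1.87
tool_pos: [0.4663, 0.3361, 0.2025]
tool_rot: [180.0, -0.0, -55.0]
force: [-0.0, 0.7, 0.3]
grip_width: 0.0872
```

```bash
python3 -c "
from h import *
tgt(.473,.327,.03,-55.3)
c=cam('wrist','w1'); print(c['position'],c['rotation'],proj(c,[.473,.327,.032]))"
```

```text
t 1.8667 shift [ 0.0113 -0.0003  0.1725] turn [ 0.0003 -0.0001  0.005 ] calls 0.830963897212392 0.008099738956293779
[0.52641582 0.37832697 0.36594894] [-1.54716184e+01 -5.60768323e-04 -5.50113123e+01] (np.float64(330.3657616449237), np.float64(178.93248187825856))
```

View pics/w1.png

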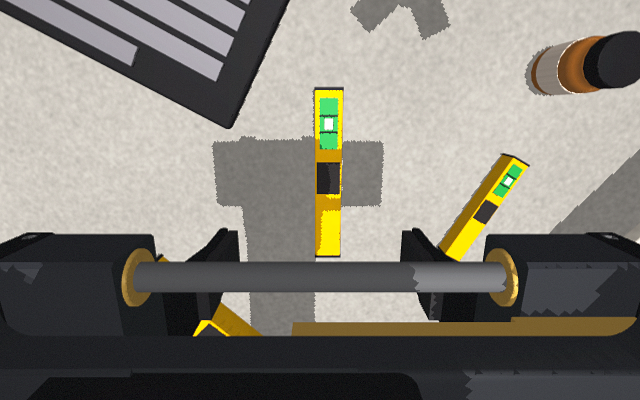

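Wrist view: the level stands upright in the image with its pad at (328,179), predicted (330,179), and its vial at (328,124). I'll descend now.

>>> send_rows([
  [[0.004, 0, 0.036], [0, 0, 0.002], 0.087],
  [[0.008, 0, 0.072], [0, 0, 0.004], 0.087],
  [[0.01, 0, 0.108], [0, 0, 0.005], 0.087],
  [[0.0105, 0, 0.14], [0, 0, 0.005], 0.087],
  [[0.0105, 0, 0.14], [0, 0, 0.005], 0.087],
])

```text
time_s: 2.33
tool_pos: [0.4681, 0.3241, 0.056]
tool_rot: [179.3, -0.1, -55.0]
force: [-1.6, -0.9, -0.1]
grip_width: 0.087
```

```bash
python3 -c "
from h import *
c=cam('wrist','w2'); print(onz(c,328,179,.033),proj(c,[.473,.327,.032]))
tgt(.473,.327,.009,-55.3)"
```

```text
[0.49738176 0.33866577 0.033     ] (np.float64(320.3693764327255), np.float64(221.48650163636498))
t 2.3833 shift [ 0.0006 -0.0037  0.0504] turn [ 0.0077 -0.001   0.0041] calls 0.2431964893148836 0.01406767041843419
```

View pics/w2.png

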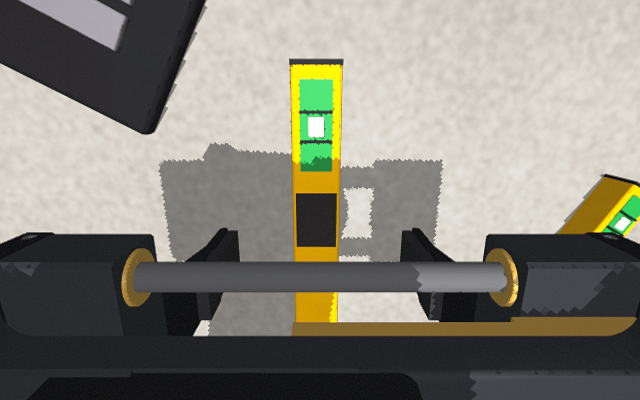

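>>> send_rows([
  [[0.0, -0.001, 0.02], [0.003, 0, 0.004], 0.087],
  [[0.0, -0.003, 0.04], [0.006, 0, 0.004], 0.087],
  [[0.0, -0.003, 0.052], [0.006, 0, 0.004], 0.087],
  [[0.0, -0.003, 0.052], [0.006, 0, 0.004], 0.087],
  [[0.0, -0.003, 0.052], [0.006, 0, 0.004], 0.06],
])

```text
time_s: 2.8
tool_pos: [0.4755, 0.3298, 0.0118]
tool_rot: [-179.6, 0.0, -55.4]
force: [0.7, 0.4, -0.8]
grip_width: 0.0845
```

>>> send_rows([
  [[0, 0, 0], [0, 0, 0], 0.015],
  [[0, 0, 0], [0, 0, 0], 0.015],
  [[0, 0, 0], [0, 0, 0], 0.015],
  [[0, 0, 0], [0, 0, 0], 0.015],
  [[0, 0, 0], [0, 0, 0], 0.015],
], grip_force=30)

```text
time_s: 3.22
tool_pos: [0.4752, 0.3295, 0.0112]
tool_rot: [-179.6, 0.0, -55.4]
force: [-0.2, -0.2, -0.6]
grip_width: 0.055
```

>>> send_rows([
  [[0, 0, 0], [0, 0, 0], 0.015],
  [[0, 0, 0], [0, 0, 0], 0.015],
  [[0, 0, 0], [0, 0, 0], 0.015],
  [[0, 0, 0], [0, 0, 0], 0.015],
  [[0, 0, 0], [0, 0, 0], 0.015],
])

```text
time_s: 3.63
tool_pos: [0.4748, 0.3296, 0.0107]
tool_rot: [-179.7, 0.0, -55.4]
force: [-0.7, 0.5, 0.9]
grip_width: 0.0276
```

>>> send_rows([
  [[0, 0, -0.02], [0, 0, 0], 0.015],
  [[0, 0, -0.05], [0, 0, 0], 0.015],
  [[0, 0, -0.085], [0, 0, 0], 0.015],
  [[0, 0, -0.12], [0, 0, 0], 0.015],
  [[0, 0, -0.14], [0, 0, 0], 0.015],
])

```text
time_s: 4.05
tool_pos: [0.4754, 0.3293, 0.1541]
tool_rot: [-179.4, 0.0, -55.4]
force: [0.1, 0.7, -3.1]
grip_width: 0.0277
```

```bash
python3 -c "
from h import *
c=cam('wrist','w3')
tgt(.617,.006,.15,-94.6);print(env.get_obs()['force'],env.get_obs()['grip_width'])"
```

```text
t 4.1 shift [0.3466 0.069  0.0059] turn [-0.0142  0.0064  0.6837] calls 1.6994999654188527 1.0951379911859962
[ 1.36514666  0.88316387 -0.28795579] 0.02780736926131438
```

View pics/w3.png

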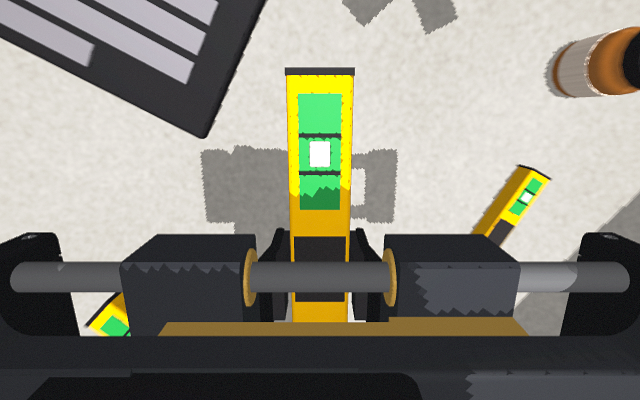

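>>> send_rows([
  [[0.035, 0.007, 0.0], [-0.002, 0.001, 0.07], 0.015],
  [[0.07, 0.014, 0], [-0.004, 0.002, 0.14], 0.015],
  [[0.105, 0.021, 0], [-0.007, 0.003, 0.21], 0.015],
  [[0.14, 0.028, 0], [-0.01, 0.004, 0.28], 0.015],
  [[0.175, 0.035, 0], [-0.012, 0.005, 0.34], 0.015],
])

```text
time_s: 4.52
tool_pos: [0.5444, 0.163, 0.1492]
tool_rot: [179.6, -0.3, -75.1]
force: [1.5, 0.1, -3.1]
grip_width: 0.0276
```

```bash
python3 -c "
from h import *
tgt(.617,.006,.14,-94.6);print(env.get_obs()['force'],env.get_obs()['grip_width'])"
```

```text
t 4.5167 shift [ 0.1704 -0.0297  0.0099] turn [ 0.0061 -0.0065  0.341 ] calls 0.8327013995742915 0.5462756420282616
[ 1.53254384  0.10660987 -3.12124303] 0.027634406141362606
```

>>> send_rows([
  [[0.035, -0.006, 0.0], [0.002, -0.001, 0.07], 0.015],
  [[0.07, -0.012, 0], [0.003, -0.003, 0.14], 0.015],
  [[0.105, -0.018, 0], [0.004, -0.004, 0.21], 0.015],
  [[0.14, -0.024, 0], [0.005, -0.005, 0.28], 0.015],
  [[0.17, -0.03, 0], [0.006, -0.006, 0.34], 0.015],
])

```text
time_s: 4.93
tool_pos: [0.6178, 0.0055, 0.1498]
tool_rot: [-180.0, -0.0, -94.7]
force: [0.0, 0.1, -3.4]
grip_width: 0.0279
```

>>> send_rows([
  [[0, 0, 0.01], [0, 0, 0], 0.015],
  [[0, 0, 0.02], [0, 0, 0], 0.015],
  [[0, 0, 0.025], [0, 0, 0], 0.015],
  [[0, 0, 0.025], [0, 0, 0], 0.015],
  [[0, 0, 0.025], [0, 0, 0], 0.015],
])

```text
time_s: 5.35
tool_pos: [0.6172, 0.0106, 0.125]
tool_rot: [180.0, 0.1, -94.2]
force: [0.7, 0.1, -2.6]
grip_width: 0.0277
```

```bash
python3 -c "
from h import *
tgt(.617,.006,.09,-94.6);print(env.get_obs()['force'],env.get_obs()['grip_width'])
cam('top','t4');cam('side','s4')"
```

```text
t 5.35 shift [ 0.0046 -0.0001  0.035 ] turn [0.0006 0.0009 0.007 ] calls 0.16984577394238548 0.011363225461844128
[ 0.68408973  0.12990772 -2.58220602] 0.027745609075463532
```

View pics/s4.png

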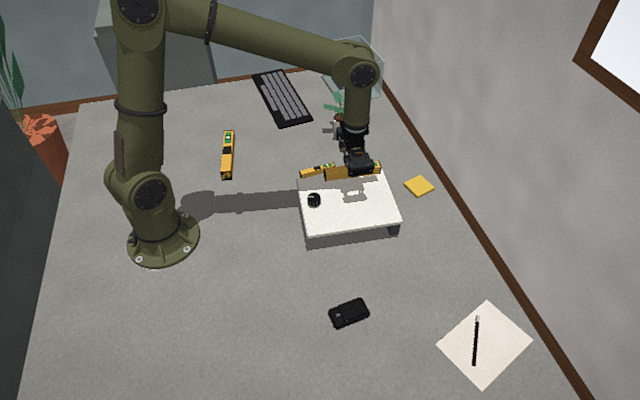

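View pics/t4.png

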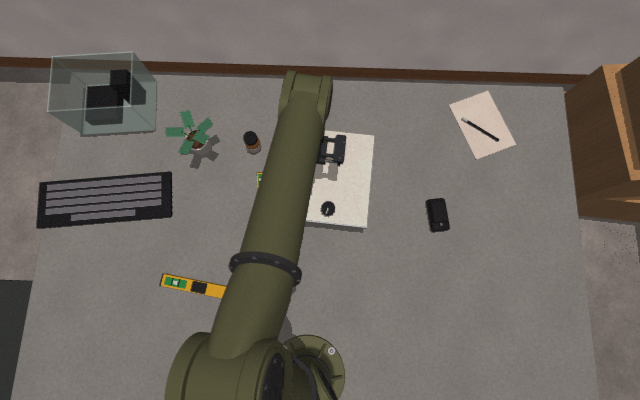

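Side view: the held level hangs over the board's left part at (350,172). The knob at (314,200) is clear. I'll lower it.

>>> send_rows([
  [[0.002, 0, 0.01], [0, 0, 0.003], 0.015],
  [[0.004, 0, 0.02], [0, 0, 0.006], 0.015],
  [[0.005, 0, 0.03], [0, 0, 0.007], 0.015],
  [[0.005, 0, 0.03], [0, 0, 0.007], 0.015],
  [[0.005, 0, 0.03], [0, 0, 0.007], 0.015],
])

```text
time_s: 5.87
tool_pos: [0.617, 0.0034, 0.0949]
tool_rot: [180.0, -0.0, -94.8]
force: [-0.1, -0.5, -2.4]
grip_width: 0.0277
```

>>> send_rows([
  [[0, 0, 0.002], [0, 0, 0], 0.015],
  [[0, 0, 0.003], [0, 0, 0], 0.015],
  [[0, 0, 0.004], [0, 0, 0], 0.015],
  [[0, 0, 0.004], [0, 0, 0], 0.015],
  [[0, 0, 0.004], [0, 0, 0], 0.015],
])

```text
time_s: 6.28
tool_pos: [0.618, 0.0037, 0.0926]
tool_rot: [-179.9, 0.0, -94.8]
force: [-2.0, 0.1, -1.3]
grip_width: 0.0278
```

>>> send_rows([
  [[0, 0, 0.001], [0, 0, 0], 0.015],
  [[0, 0, 0.002], [0, 0, 0], 0.015],
  [[0, 0, 0.003], [0, 0, 0], 0.015],
  [[0, 0, 0.003], [0, 0, 0], 0.015],
  [[0, 0, 0.003], [0, 0, 0], 0.015],
])

```text
time_s: 6.7
tool_pos: [0.618, 0.0038, 0.0911]
tool_rot: [-179.9, 0.1, -94.8]
force: [-5.5, 0.8, 11.1]
grip_width: 0.0276
```

In contact (11 N up). I'll open the fingers and rise.

>>> send_rows([
  [[0, 0, -0.001], [0, 0, 0], 0.03],
  [[0, 0, -0.001], [0, 0, 0], 0.04],
  [[0, 0, -0.001], [0, 0, 0], 0.05],
  [[0, 0, -0.001], [0, 0, 0], 0.06],
  [[0, 0, -0.001], [0, 0, 0], 0.06],
])

```text
time_s: 7.12
tool_pos: [0.6178, 0.0037, 0.0899]
tool_rot: [-179.9, 0.0, -94.8]
force: [0.3, -0.4, 0.6]
grip_width: 0.0491
```

>>> send_rows([
  [[0, 0, -0.015], [0, 0, 0], 0.06],
  [[0, 0, -0.03], [0, 0, 0], 0.06],
  [[0, 0, -0.05], [0, 0, 0], 0.06],
  [[0, 0, -0.07], [0, 0, 0], 0.06],
  [[0, 0, -0.08], [0, 0, 0], 0.06],
])

```text
time_s: 7.53
tool_pos: [0.6189, 0.0034, 0.1725]
tool_rot: [-179.7, 0.1, -94.8]
force: [1.1, 0.0, 1.2]
grip_width: 0.0599
```

>>> send_rows([
  [[0, 0, 0], [0, 0, 0], 0.06],
  [[0, 0, 0], [0, 0, 0], 0.06],
  [[0, 0, 0], [0, 0, 0], 0.06],
  [[0, 0, 0], [0, 0, 0], 0.06],
  [[0, 0, 0], [0, 0, 0], 0.06],
])

```text
time_s: 7.95
tool_pos: [0.617, 0.0036, 0.1688]
tool_rot: [180.0, -0.0, -94.8]
force: [0.3, -0.8, -0.1]
grip_width: 0.0596
```

>>> send_rows([
  [[0, 0, 0], [0, 0, 0], 0.06],
  [[0, 0, 0], [0, 0, 0], 0.06],
  [[0, 0, 0], [0, 0, 0], 0.06],
  [[0, 0, 0], [0, 0, 0], 0.06],
  [[0, 0, 0], [0, 0, 0], 0.06],
])

```text
time_s: 8.37
tool_pos: [0.6177, 0.0036, 0.1701]
tool_rot: [-179.9, 0.0, -94.8]
force: [0.6, -1.0, 0.5]
grip_width: 0.0598
```

>>> send_rows([
  [[0, 0, 0], [0, 0, 0], 0.06],
  [[0, 0, 0], [0, 0, 0], 0.06],
  [[0, 0, 0], [0, 0, 0], 0.06],
  [[0, 0, 0], [0, 0, 0], 0.06],
  [[0, 0, 0], [0, 0, 0], 0.06],
])

```text
time_s: 8.78
tool_pos: [0.6177, 0.0036, 0.1702]
tool_rot: [-179.9, 0.0, -94.8]
force: [0.3, 0.3, -0.0]
grip_width: 0.0601
```

```bash
python3 -c "
from h import *
o=env.get_obs();print(o['tool_pos'],o['force'],o['grip_width'])
cam('wrist','w5');cam('side','s5')"
```

```text
[0.61770002 0.00358196 0.17015527] [ 0.25103478  0.29715206 -0.02300999] 0.0601084024259248
```

View pics/w5.png

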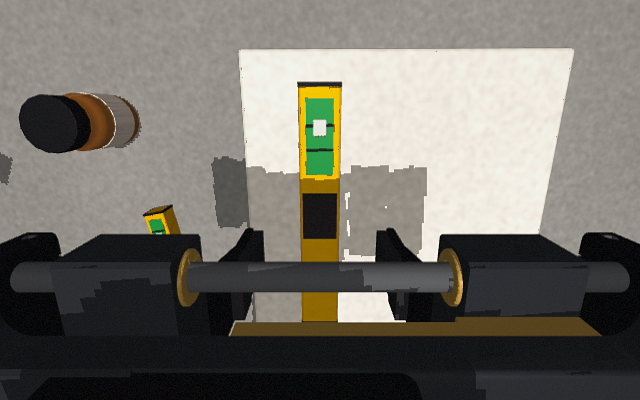

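View pics/s5.png

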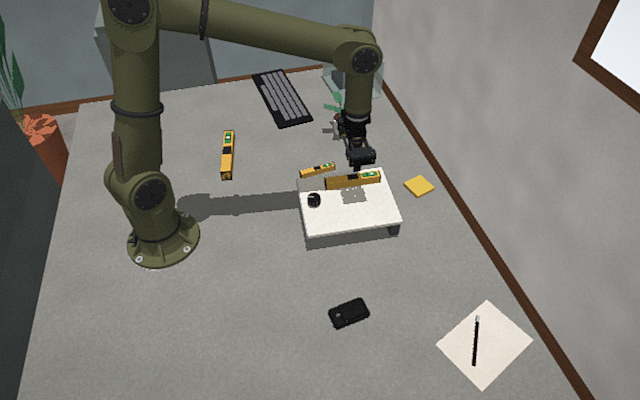

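The level rests on the board, parallel to it. In the wrist view the lines are at rows 126 and 150, and the bubble is at about row 128, towards the rear. I'll measure it properly.

```bash
cat >> h.py <<'E'
def bub(c,z=0.113,roi=None):
    im=c['pixels']; hsv=cv2.cvtColor(im,cv2.COLOR_RGB2HSV)
    g=cv2.inRange(hsv,(45,100,40),(85,255,255))
    if roi: 
        k=np.zeros_like(g); k[roi[1]:roi[3],roi[0]:roi[2]]=1; g=g*k
    n,l,s,ce=cv2.connectedComponentsWithStats(cv2.morphologyEx(g,cv2.MORPH_CLOSE,np.ones((5,5))))
    i=1+np.argmax(s[1:,4]); x,y,w,h=s[i,:4]
    M=np.zeros_like(g); M[y:y+h,x:x+w]=255
    # filled window via convex hull
    pts=cv2.findNonZero((l==i).astype(np.uint8)); hull=cv2.convexHull(pts)
    W=np.zeros_like(g); cv2.fillConvexPoly(W,hull,255)
    b=cv2.inRange(hsv,(0,0,100),(180,90,255))&W
    d=cv2.inRange(im,(0,0,0),(70,70,70))&cv2.erode(W,np.ones((3,3)))
    def cen(m):
        q=cv2.findNonZero(m)[:,0].astype(float); return q.mean(0)
    bc=cen(b); wc=cen(W)
    q=cv2.findNonZero(d)[:,0].astype(float) if d.any() else np.zeros((0,2))
    P=lambda p:onz(c,p[0],p[1],z)[:2]
    rect=cv2.minAreaRect(np.array([P(p) for p in hull[:,0]],np.float32)*1000)
    print('win',wc.round(1),rect,'bub',bc.round(1),'npx',int(b.sum()/255))
    a=P(bc)-P(wc); print('offset from window centre mm',(a*1000).round(2))
    return bc,wc,q
E
python3 - <<'E'
from h import *
c=cam('wrist')
bc,wc,q=bub(c)
print(np.unique(q[:,1],return_counts=True))
im=c['pixels'][70:190,280:360]; cv2.imwrite('pics/b5.png',cv2.resize(im,None,fx=5,fy=5,interpolation=cv2.INTER_NEAREST)[:,:,::-1])
E
```

```text
win [319.3 135.9] ((670.8966064453125, -0.22565746307373047), (17.846027374267578, 49.9698371887207), 84.71481323242188) bub [319.3 127.4] npx 238
offset from window centre mm [ 5.57 -0.5 ]
(array([124., 125., 126., 149., 150., 151.]), array([ 4, 13, 12, 25, 25, 11]))
```

View pics/b5.png

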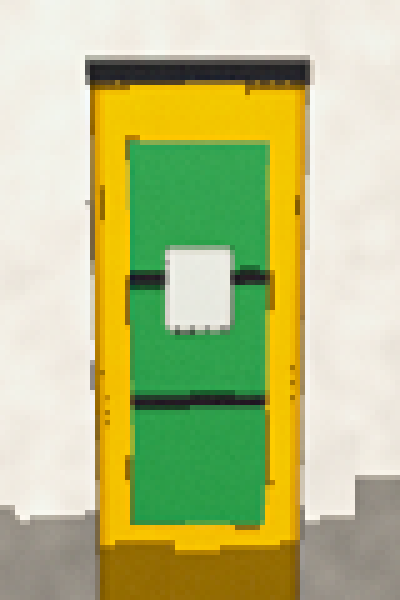

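Window size from the rays is 50.0 x 17.8 mm, so the plane height is right. The bubble sits 5.6 to 6.6 mm towards the rear, which gives a tilt of about 0.0124 rad and about 0.69 rad of knob turn. I'll move over the knob.

```bash
python3 -c "
from h import *
c=cam('wrist');bub(c)
tgt(.475,-.049,.19,-75)"
```

```text
win [319.3 135.9] ((670.8954467773438, -0.22683048248291016), (17.8457088470459, 49.96885681152344), 84.71478271484375) bub [319.3 127.4] npx 238
offset from window centre mm [ 5.57 -0.5 ]
t 8.9833 shift [ 0.0643  0.1378 -0.0201] turn [-0.0016  0.0004 -0.345 ] calls 0.7374111153167012 0.5524247696509262
```

>>> send_rows([
  [[0.013, 0.028, -0.01], [0, 0, -0.07], 0.087],
  [[0.026, 0.056, -0.02], [0, 0, -0.14], 0.087],
  [[0.039, 0.084, -0.02], [0, 0, -0.21], 0.087],
  [[0.052, 0.112, -0.02], [0, 0, -0.28], 0.087],
  [[0.064, 0.138, -0.02], [-0.002, 0, -0.345], 0.087],
])

```text
time_s: 9.4
tool_pos: [0.4733, -0.0495, 0.1898]
tool_rot: [180.0, 0.0, -74.8]
force: [-0.7, 0.1, 1.3]
grip_width: 0.0834
```

>>> send_rows([
  [[0, 0, 0], [0, 0, 0], 0.087],
  [[0, 0, 0], [0, 0, 0], 0.087],
  [[0, 0, 0], [0, 0, 0], 0.087],
  [[0, 0, 0], [0, 0, 0], 0.087],
  [[0, 0, 0], [0, 0, 0], 0.087],
])

```text
time_s: 9.82
tool_pos: [0.4756, -0.0484, 0.1898]
tool_rot: [180.0, -0.0, -75.0]
force: [0.6, 0.1, 0.2]
grip_width: 0.0872
```

```bash
python3 -c "
from h import *
c=cam('wrist','w6'); print(proj(c,[.475,-.049,.11]))
tgt(.475,-.049,.084,-75)"
```

```text
(np.float64(320.4003602844085), np.float64(205.08570113796236))
t 9.8667 shift [0.0004 0.0005 0.1057] turn [ 0.0009 -0.0006  0.0004] calls 0.508286236289571 0.001843558821253589
```

View pics/w6.png

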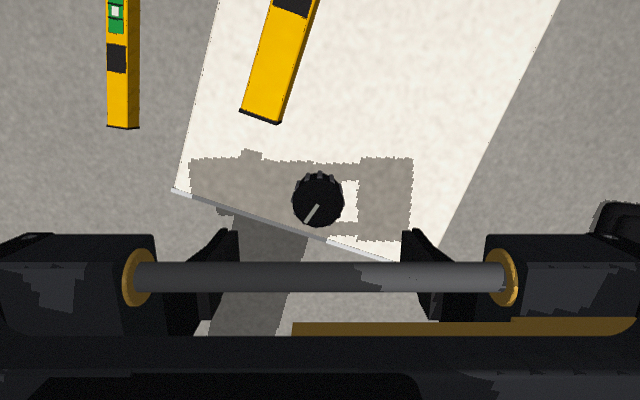

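Wrist view: the knob's centre is at about (317,203) against a predicted (320,205), with clear space on both sides. I'll check the offset and go down.

```bash
python3 -c "
from h import *
c=cam('wrist'); hsv=cv2.cvtColor(c['pixels'],cv2.COLOR_RGB2HSV)
m=cv2.inRange(hsv,(0,0,0),(180,255,70)); m[:165]=0;m[231:]=0;m[:,:270]=0;m[:,370:]=0
m=cv2.morphologyEx(m,cv2.MORPH_CLOSE,np.ones((9,9)))
q=cv2.findNonZero(m);(u,v),r=cv2.minEnclosingCircle(q);print(u,v,r,cv2.boundingRect(q));print(onz(c,u,v,.108)); print(onz(c,u+r,v,.108)-onz(c,u-r,v,.108))"
```

```text
317.486572265625 198.8355712890625 28.27408218383789 (291, 171, 53, 57)
[ 0.4786089  -0.04572874  0.108     ]
[ 0.01140735 -0.04253684  0.        ]
```

>>> send_rows([
  [[-0.001, 0, 0.035], [0, 0, 0], 0.087],
  [[-0.001, 0, 0.07], [0, 0, 0], 0.087],
  [[-0.001, 0, 0.09], [0, 0, 0], 0.087],
  [[-0.001, 0, 0.104], [0, 0, 0], 0.087],
  [[-0.001, 0, 0.104], [0, 0, 0], 0.07],
])

```text
time_s: 10.33
tool_pos: [0.4721, -0.0478, 0.0827]
tool_rot: [179.6, 0.0, -75.0]
force: [0.0, 0.1, -0.2]
grip_width: 0.0843
```

>>> send_rows([
  [[0, 0, 0], [0, 0, 0], 0.06],
  [[0, 0, 0], [0, 0, 0], 0.05],
  [[0, 0, 0], [0, 0, 0], 0.04],
  [[0, 0, 0], [0, 0, 0], 0.03],
  [[0, 0, 0], [0, 0, 0], 0.03],
], grip_force=35)

```text
time_s: 10.75
tool_pos: [0.4753, -0.0476, 0.0867]
tool_rot: [-179.9, 0.0, -75.0]
force: [-0.2, 0.9, 0.4]
grip_width: 0.0544
```

>>> send_rows([
  [[0, 0, 0], [0, 0, 0], 0.03],
  [[0, 0, 0], [0, 0, 0], 0.03],
  [[0, 0, 0], [0, 0, 0], 0.03],
  [[0, 0, 0], [0, 0, 0], 0.03],
  [[0, 0, 0], [0, 0, 0], 0.03],
])

```text
time_s: 11.17
tool_pos: [0.4746, -0.0474, 0.0861]
tool_rot: [180.0, 0.0, -75.0]
force: [-1.1, 1.3, 2.4]
grip_width: 0.0395
```

>>> send_rows([
  [[0, 0, -0.0003], [0, 0, 0.07], 0.03],
  [[0, 0, -0.0006], [0, 0, 0.14], 0.03],
  [[0, 0, -0.0009], [0, 0, 0.21], 0.03],
  [[0, 0, -0.0012], [0, 0, 0.28], 0.03],
  [[0, 0, -0.0015], [0, 0, 0.35], 0.03],
])

```text
time_s: 11.58
tool_pos: [0.4747, -0.0469, 0.0876]
tool_rot: [180.0, 0.1, -95.2]
force: [0.3, 3.1, 3.2]
grip_width: 0.0391
```

>>> send_rows([
  [[0, 0, -0.0003], [0, 0, 0.07], 0.03],
  [[0, 0, -0.0006], [0, 0, 0.14], 0.03],
  [[0, 0, -0.0009], [0, 0, 0.21], 0.03],
  [[0, 0, -0.0012], [0, 0, 0.28], 0.03],
  [[0, 0, -0.0014], [0, 0, 0.34], 0.03],
])

```text
time_s: 12.0
tool_pos: [0.475, -0.0465, 0.089]
tool_rot: [180.0, 0.1, -114.7]
force: [0.6, 2.3, 1.6]
grip_width: 0.0394
```

>>> send_rows([
  [[0, 0, 0], [0, 0, 0], 0.03],
  [[0, 0, 0], [0, 0, 0], 0.03],
  [[0, 0, 0], [0, 0, 0], 0.04],
  [[0, 0, 0], [0, 0, 0], 0.05],
  [[0, 0, 0], [0, 0, 0], 0.06],
])

```text
time_s: 12.42
tool_pos: [0.4742, -0.0487, 0.0885]
tool_rot: [180.0, -0.1, -114.5]
force: [-0.1, -0.2, -0.4]
grip_width: 0.0472
```

>>> send_rows([
  [[0, 0, 0], [0, 0, 0], 0.075],
  [[0, 0, 0], [0, 0, 0], 0.075],
  [[0, 0, 0], [0, 0, 0], 0.075],
  [[0, 0, -0.02], [0, 0, 0], 0.075],
  [[0, 0, -0.04], [0, 0, 0], 0.075],
])

```text
time_s: 12.83
tool_pos: [0.4731, -0.0483, 0.1281]
tool_rot: [179.8, -0.2, -114.6]
force: [0.5, -0.2, 0.2]
grip_width: 0.0731
```

>>> send_rows([
  [[0, 0, -0.02], [0, 0, 0], 0.075],
  [[0, 0, -0.04], [0, 0, 0], 0.075],
  [[0, 0, -0.06], [0, 0, 0], 0.075],
  [[0, 0, -0.06], [0, 0, 0], 0.075],
  [[0, 0, -0.06], [0, 0, 0], 0.075],
])

```text
time_s: 13.25
tool_pos: [0.4752, -0.048, 0.1895]
tool_rot: [-179.9, 0.1, -114.5]
force: [0.1, -0.2, -0.7]
grip_width: 0.0753
```

```bash
python3 -c "
from h import *
cam('wrist','w7');cam('side','s7')
tgt(.617,.004,.17,-94.8)"
```

```text
t 13.35 shift [-0.1067 -0.1087  0.0176] turn [ 0.0018 -0.0004 -0.3446] calls 0.7368634585421556 0.5517471720273636
```

View pics/w7.png

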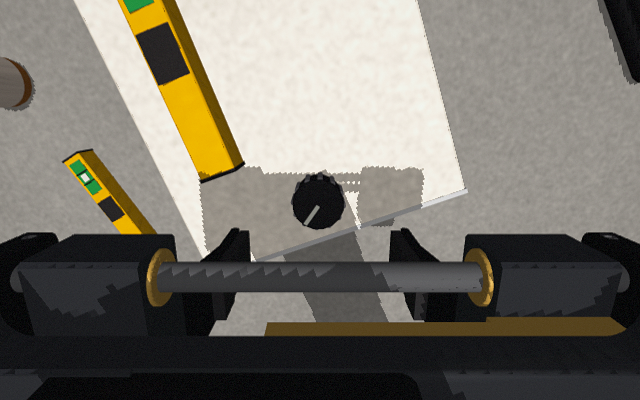

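The knob turned with the gripper: its pointer keeps the same angle in the wrist image at about (312,215). Back over the level to read the bubble.

>>> send_rows([
  [[-0.021, -0.022, 0], [0, 0, -0.07], 0.06],
  [[-0.042, -0.044, 0], [0, 0, -0.14], 0.06],
  [[-0.063, -0.066, 0], [0, 0, -0.21], 0.06],
  [[-0.084, -0.088, 0.01], [0, 0, -0.28], 0.06],
  [[-0.107, -0.109, 0.018], [0.002, 0, -0.345], 0.06],
])

```text
time_s: 13.77
tool_pos: [0.6188, 0.0043, 0.1686]
tool_rot: [180.0, -0.1, -94.6]
force: [0.6, -0.0, 0.6]
grip_width: 0.0607
```

>>> send_rows([
  [[0, 0, 0], [0, 0, 0], 0.06],
  [[0, 0, 0], [0, 0, 0], 0.06],
  [[0, 0, 0], [0, 0, 0], 0.06],
  [[0, 0, 0], [0, 0, 0], 0.06],
  [[0, 0, 0], [0, 0, 0], 0.06],
])

```text
time_s: 14.18
tool_pos: [0.6175, 0.0034, 0.1713]
tool_rot: [-179.9, 0.0, -94.9]
force: [-0.3, -0.9, 0.4]
grip_width: 0.0601
```

```bash
python3 - <<'E'
from h import *
c=cam('wrist')
bc,wc,q=bub(c)
print(np.unique(q[:,1],return_counts=True))
y,x=int(wc[1]),int(wc[0])
im=c['pixels'][y-60:y+60,x-40:x+40]; cv2.imwrite('pics/b8.png',cv2.resize(im,None,fx=5,fy=5,interpolation=cv2.INTER_NEAREST)[:,:,::-1])
tgt(.617,.004,.17,-94.8)
P=onz(c,*wc,.113); print(P)
E
```

```text
win [318.6 134.6] ((671.4013061523438, -0.08417224884033203), (17.968599319458008, 50.27117156982422), 85.71855926513672) bub [318.6 135.9] npx 232
offset from window centre mm [-0.83  0.07]
(array([123., 124., 125., 148., 149.]), array([26, 26, 11, 26, 26]))
t 14.2333 shift [-0.0003  0.0007  0.0015] turn [-0.0025  0.001  -0.0008] calls 0.008045626086294643 0.004413865524937535
[ 6.72371519e-01 -1.92019294e-04  1.13000000e-01]
```

View pics/b8.png

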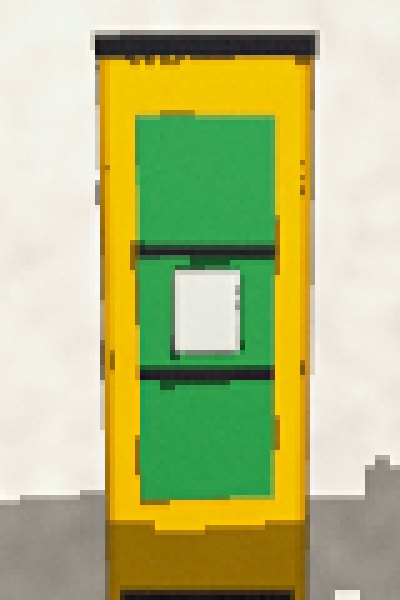

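The bubble is centred between the lines: mid-row of the lines and bubble both at 312 in the enlarged crop. Now I'll close the fingers and press on the pad.

>>> send_rows([
  [[0, 0, 0.01], [0, 0, 0], 0],
  [[0, 0, 0.02], [0, 0, 0], 0],
  [[0, 0, 0.03], [0, 0, 0], 0],
  [[0, 0, 0.035], [0, 0, 0], 0],
  [[0, 0, 0.035], [0, 0, 0], 0],
], grip_force=20)

```text
time_s: 14.65
tool_pos: [0.6167, 0.0044, 0.1335]
tool_rot: [179.9, -0.0, -94.8]
force: [-0.4, 0.2, -0.6]
grip_width: 0.0346
```

>>> send_rows([
  [[0, 0, 0], [0, 0, 0], 0],
  [[0, 0, 0], [0, 0, 0], 0],
  [[0, 0, 0], [0, 0, 0], 0],
  [[0, 0, 0], [0, 0, 0], 0],
  [[0, 0, 0], [0, 0, 0], 0],
])

```text
time_s: 15.07
tool_pos: [0.6185, 0.0043, 0.1361]
tool_rot: [-179.9, 0.0, -94.8]
force: [0.7, -0.5, -0.4]
grip_width: 0.0037
```

```bash
python3 - <<'E'
from h import *
c=cam('wrist','w9'); bub(c); tgt(.6166,.0043,.118,-94.8); print(env.get_obs()['force'])
E
```

```text
win [320.5 140.9] ((671.3912963867188, -0.23099517822265625), (18.218523025512695, 49.95689010620117), 85.24787902832031) bub [320.4 142.8] npx 327
offset from window centre mm [-1.11  0.15]
t 15.1167 shift [0.0002 0.0019 0.018 ] turn [-0.0022  0.0001  0.0006] calls 0.08723422509280863 0.0036227766029919405
[-0.21597494  0.82613614 -0.32813934]
```

View pics/w9.png

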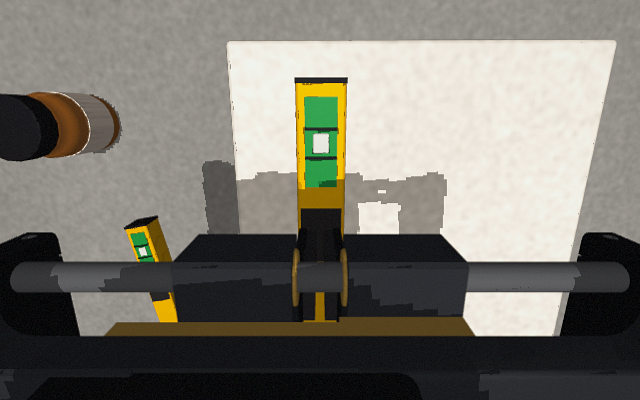

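Fingers closed over the pad, bubble at (320,143) between lines at rows 129 and 157. I'll descend slowly now.

>>> send_rows([
  [[0, 0.001, 0.006], [0, 0, 0], 0],
  [[0, 0.001, 0.012], [0, 0, 0], 0],
  [[0, 0.001, 0.018], [0, 0, 0], 0],
  [[0, 0.001, 0.019], [0, 0, 0], 0],
  [[0, 0.001, 0.019], [0, 0, 0], 0],
])

```text
time_s: 15.53
tool_pos: [0.6166, 0.0044, 0.1157]
tool_rot: [180.0, -0.0, -94.8]
force: [-0.8, -1.0, -0.7]
grip_width: 0.0008
```

>>> send_rows([
  [[0, 0, 0.0005], [0, 0, 0], 0],
  [[0, 0, 0.001], [0, 0, 0], 0],
  [[0, 0, 0.0015], [0, 0, 0], 0],
  [[0, 0, 0.002], [0, 0, 0], 0],
  [[0, 0, 0.002], [0, 0, 0], 0],
])

```text
time_s: 15.95
tool_pos: [0.6173, 0.0044, 0.1148]
tool_rot: [-179.9, -0.0, -94.8]
force: [-0.4, -0.0, -0.2]
grip_width: 0.0003
```

>>> send_rows([
  [[0, 0, 0.0003], [0, 0, 0], 0],
  [[0, 0, 0.0006], [0, 0, 0], 0],
  [[0, 0, 0.001], [0, 0, 0], 0],
  [[0, 0, 0.001], [0, 0, 0], 0],
  [[0, 0, 0.001], [0, 0, 0], 0],
])

```text
time_s: 16.37
tool_pos: [0.6173, 0.0045, 0.1143]
tool_rot: [-179.9, 0.0, -94.8]
force: [-1.0, -1.3, 6.0]
grip_width: 0.0005
```

>>> send_rows([
  [[0, 0, 0.0003], [0, 0, 0], 0],
  [[0, 0, 0.0005], [0, 0, 0], 0],
  [[0, 0, 0.0006], [0, 0, 0], 0],
  [[0, 0, 0.0006], [0, 0, 0], 0],
  [[0, 0, 0.0006], [0, 0, 0], 0],
])

```text
time_s: 16.78
tool_pos: [0.6174, 0.0045, 0.1142]
tool_rot: [-179.9, 0.0, -94.8]
force: [-3.1, -0.3, 8.2]
grip_width: 0.0007
```

>>> send_rows([
  [[0, 0, 0], [0, 0, 0], 0],
  [[0, 0, 0], [0, 0, 0], 0],
  [[0, 0, 0], [0, 0, 0], 0],
  [[0, 0, 0], [0, 0, 0], 0],
  [[0, 0, 0], [0, 0, 0], 0],
])

```text
time_s: 17.2
tool_pos: [0.6174, 0.0045, 0.1142]
tool_rot: [-179.9, 0.0, -94.8]
force: [-4.1, 0.4, 8.8]
grip_width: 0.0004
```

>>> send_rows([
  [[0, 0, 0], [0, 0, 0], 0],
  [[0, 0, 0], [0, 0, 0], 0],
  [[0, 0, 0], [0, 0, 0], 0],
  [[0, 0, 0], [0, 0, 0], 0],
  [[0, 0, 0], [0, 0, 0], 0],
])

```text
time_s: 17.62
tool_pos: [0.6174, 0.0045, 0.1142]
tool_rot: [-179.9, 0.0, -94.8]
force: [-3.5, 0.2, 8.5]
grip_width: 0.0005
```

>>> send_rows([
  [[0, 0.0002, 0.0001], [0, 0, 0], 0],
  [[0, 0.0004, 0.0003], [0, 0, 0], 0],
  [[0, 0.0005, 0.0003], [0, 0, 0], 0],
  [[0, 0.0005, 0.0003], [0, 0, 0], 0],
  [[0, 0.0005, 0.0003], [0, 0, 0], 0],
])

```text
time_s: 18.03
tool_pos: [0.6174, 0.0045, 0.1142]
tool_rot: [-179.8, 0.0, -94.8]
force: [-2.6, 0.2, 9.6]
grip_width: 0.0002
```

>>> send_rows([
  [[0, 0, 0], [0, 0, 0], 0],
  [[0, 0, 0], [0, 0, 0], 0],
  [[0, 0, 0], [0, 0, 0], 0],
  [[0, 0, 0], [0, 0, 0], 0],
  [[0, 0, 0], [0, 0, 0], 0],
])

```text
time_s: 18.45
tool_pos: [0.6173, 0.0045, 0.1142]
tool_rot: [-179.8, 0.0, -94.8]
force: [-3.2, 0.5, 7.9]
grip_width: 0.0004
```

>>> send_rows([
  [[0, 0, 0], [0, 0, 0], 0],
  [[0, 0, 0], [0, 0, 0], 0],
  [[0, 0, 0], [0, 0, 0], 0],
  [[0, 0, 0], [0, 0, 0], 0],
  [[0, 0, 0], [0, 0, 0], 0],
])

```text
time_s: 18.87
tool_pos: [0.6174, 0.0045, 0.1143]
tool_rot: [-179.8, 0.0, -94.8]
force: [-3.2, -0.1, 8.7]
grip_width: 0.0002
```

>>> send_rows([
  [[0, 0, 0], [0, 0, 0], 0],
  [[0, 0, 0], [0, 0, 0], 0],
  [[0, 0, 0], [0, 0, 0], 0],
  [[0, 0, 0], [0, 0, 0], 0],
  [[0, 0, 0], [0, 0, 0], 0],
])

```text
time_s: 19.28
tool_pos: [0.6173, 0.0044, 0.1142]
tool_rot: [-179.8, 0.0, -94.8]
force: [-2.8, 0.0, 8.9]
grip_width: 0.0003
```

```bash
python3 - <<'E'
from h import *
c=cam('wrist','w10'); bc,wc,q=bub(c); print(np.unique(q[:,1],return_counts=True)); o=env.get_obs(); print(o['time_s'],o['force'],o['joint_velocities'].round(2))
y,x=int(wc[1]),int(wc[0])
im=c['pixels'][y-60:y+60,x-40:x+40]; cv2.imwrite('pics/b10.png',cv2.resize(im,None,fx=5,fy=5,interpolation=cv2.INTER_NEAREST)[:,:,::-1])
cam('side','s10')
E
```

```text
win [320.7 142.7] ((671.3424682617188, -0.1878204345703125), (18.160877227783203, 50.24867248535156), 85.29415130615234) bub [320.5 144.9] npx 410
offset from window centre mm [-1.08  0.16]
(array([127., 128., 129., 130., 131., 161., 162., 163.]), array([ 1, 36, 36, 36, 15, 35, 35, 35]))
19.3333 [-2.93885987  0.57413904  9.34385713] [-0.09 -0.06  0.08  0.1   0.06  0.04  0.04]
```

View pics/b10.png

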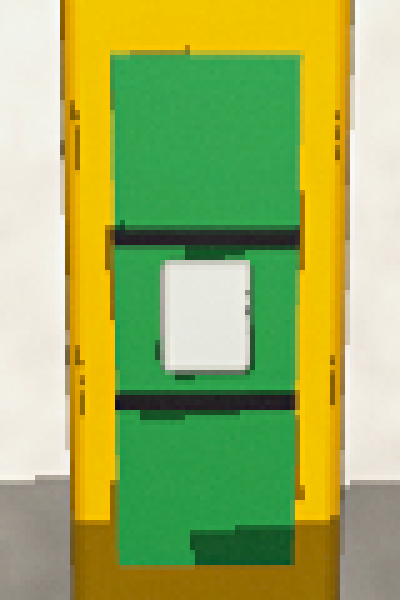

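View pics/s10.png

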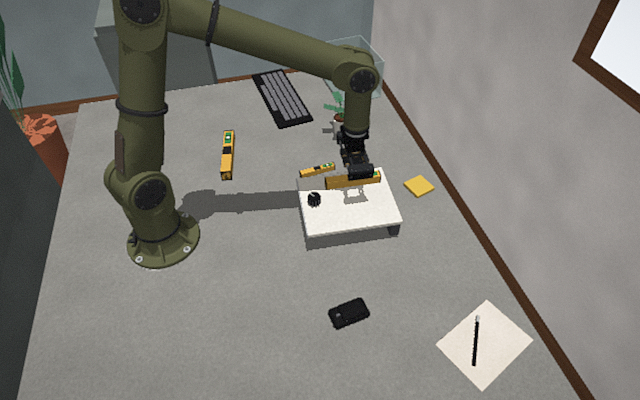

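Bubble centred between the lines, steady push of about 9 N (about 11 N on the board with the level's weight). Handing in.

```bash
python3 -c "
from cell import env
print(env.sign_off())"
```

```text
the job is handed in; nothing more can be done
None
```

The level is on the board, the bubble stands between the two black lines, and the arm is still pressing down. I handed in at about 19.4 s; the sign-off gave no verdict.

- **Placing:** I picked the middle-sized of the three levels (about 175 x 30 mm in the image) and laid it front to back on the left side of the board, vial to the rear. The bubble then stood about 6 mm towards the rear, the high end.
- **Levelling:** I turned the knob about 0.69 rad clockwise in one go. With the level untouched, the bubble then sat midway between the lines.
- **Pressing:** Closed fingers are on the black pad, pushing down with about 9 N. With the level's weight that makes about 11 N on the board. A steady sideways force of about 3 N stayed on the tool after I tried to ease it, but nothing slid.
- **Last check:** The bubble is within 0.5 mm of midway between the lines. Measured from the middle of the green window instead, it is about 1.1 mm off. The two readings disagree slightly, but both are inside the 2.8 mm limit.
- **Jar, plant and mouse:** I did not touch them, and in the last pictures they show no sign of having moved, though the arm hides part of that view.

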